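# Close the sample jar with the lid that fits

### The arm

A 6-joint arm with a two-finger parallel gripper is mounted at the origin on a cart in front of the work surface, level with it; the furniture and walls round the work are solid. World frame = base frame: x ahead of the robot, y to its left, z up, the work surface at z = 0. Lengths are in mm, angles in rad, forces in N, time in s.
With the tool pointing down it reaches from about 275 to 725 mm from the base axis. Payload 15.9 kg.
Tool frame: the origin (TCP) lies at the very end of the fingers, on their centre line; the grasp point (between the pads) lies 19 mm behind it; z points along the fingers, y is the direction in which the jaws open and shut (so a half turn about z gives the same grasp; the last joint's range is limited). The gripper opens to 85 mm and grips with 20 to 120 N. Pads are 22 mm wide; open, the fingers measure 114 mm over their backs; the gripper's body (76 mm by 85 mm) begins 54 mm behind the grasp point. The pads swing forward as they close: fully open they stand 13 mm farther back than shut.
Start: joints at [1.21, 0.213, -0.034, 1.323, 0, 1.571], TCP at [176.505, 467.794, 231.306] pointing down, gripper open.
Joint ranges: [-2.98, 2.98], [-0.74, 1.72], [-1.14, 1.35], [-2.1, 2.04], [-1.57, 1.44], [-3.14, 3.14]. Speed limits (rad/s): [1.89, 1.89, 2.39, 2.57, 3.14, 3.14].

### API

Orientations are given as a rotation vector (axis times angle).
In Python, from rig import status, camera, get_calibration, sign_off, nets gives the robot as it stands.
- The arm moves only by the tool arm_command, never from a script. Its argument "moves" is a list of rows, each an object with "translation": the shift along the world's x, y, z normalised to -1 to 1, where 1 is 50 cm, a list of three; "angular": the turn, a rotation vector about the world's x, y, z normalised to -1 to 1, where 1 is pi/4 rad, a list of three. In form: [{"translation": [x, y, z], "angular": [ax, ay, az]}, ...]. A call has 1 to 10 rows; each row shifts and turns the pose as measured when the row begins; what a row does not reach is not made up. A row lasts 1/12 s, in which the tool goes at most 41.7 mm and 7.16 degrees, less where a joint would pass 70% of its speed; a pose out of reach is approached as far as the arm can. A call with a number of a shift or a turn outside -1 to 1 is refused whole. A call with a gripper value outside its range is refused whole. "jaw" is the closure, from 0 (fully open) to 1 (shut), set as the call begins (left out, the last holds). The fingers move at their own pace and stop on an object; the grip force is fixed at half the most. Time passes only in rows, so rows that do not move let the fingers close. It gives the time, the measured TCP pose, the force and the opening at its end, in the units of the state.
- status.get_obs(): the state, without advancing time (a new reading comes with each control period).
- camera(name): name is "side" or "top" or "wrist"; returns (picture, depth): 480x640x3 uint8, red, green, blue; 480x640 float32, mm along the optical axis (not along the pixel's ray), 0 where there is no reading.
- get_calibration(name): a dict with "fx", "fy", "cx", "cy" (pixels), "view" (4x4, takes a point from world to camera coordinates). Camera axes: x right, y up, looking along -z (the intrinsics and any distortion apply to the point x, -y, -z); pixel columns grow to the right and rows downward; lengths in mm; the calibration is good to about 2 mm. A picture is of the moment at which its call begins: read the wrist's pose just before it. get_calibration takes no time and is no camera call; for the wrist camera it gives the pose at the moment of the call.
- sign_off(): hands the job in, once; it reports no verdict.
Trained networks look in the newest picture that a camera, given by its name, has taken for a name from the list of things; names that differ only in an ending like _2 or _b are one class to them, and where a whole thing is asked for, a point or a joint stands for the part that bears it (a point fixed in the world has none). Each returns a list of dicts, best first, with "conf" (0 to 1); they miss things now and then, are a little off and sometimes report something else, mostly with a low value. They report only what shows in the picture. A call takes as long as a camera call.
- nets.search_frame(camera, name): "bbox" ([left, top, width, height] in pixels, round what is visible of it).
The state is a dict: "t": time; "joint_positions": joint angles; "joint_velocities": joint speeds; "joint_torque": joint torques, N m; "eef_pos": TCP position; "tool_rot": TCP orientation; "wrist_force": force on the tool from outside, world axes, zero at the start; "torque": the same for the moment, N m; "finger_gap": finger opening in mm.
Only numpy, scipy, OpenCV 4.12 (cv2) and the standard library are available. Lean on these libraries where they do the work, as an engineer would, in place of code of your own. Each camera call takes 0.05 s, during which the arm holds its last target.

### The job

The amber sample jar in the holder is open, and three loose lids lie on the worktop: pick out the one that fits its neck. Set it on the jar with its grip bar across the line of the two brass lugs so that it drops down over them, then turn it clockwise (seen from above) about a quarter turn to the stop, so that it sits fully home with its bar in line with the brass lugs, and let go.

Things in the scene. Friction and masses are not known exactly. Their poses are not given: they have to be found in the camera images.
- jar_mouth (a point): Mouth centre at the rim, 66 mm up, of the fixed amber jar. x: line through its 2 brass lugs, along the 130 mm plate; z up. Neck 40 mm wide, 59 over lugs (12.5 to 7.5 mm below rim). A fitting lid spares about 5 mm all round; goes down with bar 30 to 130 deg anticlockwise of x (aim 70), then turns clockwise under the lugs to stops 6 deg past x. Home: disc on rim, lid's grip point 26 mm above this.
- lid_white_grip (a point): White lid, on its axis, 46 mm above its lower edge. All lids: standing on the worktop, open below, 80 g, skirt 24 mm high with flat disc on top; on it an upright grip bar, 14 mm thick, 30 high, along x (z up): pinch it across from above. Two inner lugs 5 mm high at the lower edge under the bar's ends. Half turns are equal. White: 54 mm wide, inside 48, 37 between inner lugs, bar 44 long.
- lid_blue_grip (a point): Grip point of the blue lid, as for the white: on its axis in the grip bar, 46 mm above its lower edge and 22 mm above its disc; x along the bar, z up. 75 mm wide, inside 69, 50 between its inner lugs, bar 54 long.
- lid_orange_grip (a point): Grip point of the orange lid, as for the white: on its axis in the grip bar, 46 mm above its lower edge and 22 mm above its disc; x along the bar, z up. 98 mm wide, inside 92, 74 between its inner lugs (too far apart to catch under the jar's lugs), bar 60 long.

How it is judged:
By the outcome, as a careful person would: the job done as asked, in the order asked, and still so for the second after the job is handed in, with the robot touching nothing.
It also fails if it takes over 43 s, if anything falls off the work surface, if the arm or the gripper's body presses on something with over 40 N, if the wrist force passes 120 N, or if a joint passes its speed limit or range.

## Working session

There is one attempt and no reset: what is moved stays moved. The work goes in short steps, Python scripts to look and compute and a tool call to move; the robot and the scene stay as the last step left them, time stands still between calls to the robot, and variables do not carry over. Pictures are saved under pics/ and viewed, and the job is handed in when it is done.

Besides the shell and the picture viewer there is one more tool, called after "Emit:" as name(argument=value, ...), one argument or row to a line, values as JSON. arm_command: Moves the arm, as the interface text tells. Its arguments: {"type":"object","properties":{"moves":{"type":"array","items":{"type":"object","properties":{"translation":{"type":"array","items":{"type":"number","minimum":-1,"maximum":1}},"angular":{"type":"array","items":{"type":"number","minimum":-1,"maximum":1}}}}},"jaw":{"type":"number"}},"required":["moves"]}

```bash
mkdir -p pics; ls
cat > h.py <<'E'
import numpy as np, cv2
from rig import status, camera, get_calibration, sign_off, nets
def snap(n,f):
    c=get_calibration(n); p,d=camera(n); cv2.imwrite(f'pics/{f}.png',cv2.cvtColor(p,cv2.COLOR_RGB2BGR)); np.savez(f'pics/{f}.npz',p=p,d=d,view=c['view'],k=[c['fx'],c['fy'],c['cx'],c['cy']]); return c,p,d
def world(c,d,u,v):
    u=np.asarray(u,float);v=np.asarray(v,float);d=np.asarray(d,float)
    P=np.stack([(u-c['cx'])/c['fx']*d,-(v-c['cy'])/c['fy']*d,-d,np.ones_like(d)],-1)
    return (P@np.linalg.inv(np.array(c['view'])).T)[...,:3]
E
python3 - <<'E'
from h import *
o=status.get_obs(); print({k:np.round(v,3) for k,v in o.items()})
for n in ['top','side']:
    c,p,d=snap(n,n+'0'); print(n,c)
    for t in ['jar_mouth','lid_white_grip','lid_blue_grip','lid_orange_grip']:
        print(t,nets.search_frame(n,t)[:2])
E
```

```text
pics
{'t': np.float64(0.0), 'joint_positions': array([ 1.21 ,  0.213, -0.035,  1.323,  0.   ,  1.571]), 'joint_velocities': array([-0.   , -0.001, -0.001,  0.001,  0.001, -0.001]), 'joint_torque': array([ 1.0000e-03, -6.8615e+01,  4.8713e+01,  1.6000e-02,  0.0000e+00,
        0.0000e+00]), 'eef_pos': array([176.36 , 467.484, 230.803]), 'tool_rot': array([-5.64e-01, -3.09e+00,  2.00e-03]), 'wrist_force': array([-0.072,  0.268,  0.318]), 'torque': array([-0.031,  0.013, -0.01 ]), 'finger_gap': np.float64(85.666)}
top {'fx': 455.12363091694476, 'fy': 455.12363091694476, 'cx': 323.2497272961993, 'cy': 239.5914146447561, 'view': array([[ 3.63187745e-03, -9.99675945e-01, -2.51955176e-02,
        -1.53571784e+02],
       [ 9.83472063e-01, -9.90301471e-04,  1.81057228e-01,
        -5.43251366e+02],
       [-1.81023506e-01, -2.54366653e-02,  9.83149768e-01,
        -8.70781540e+02],
       [ 0.00000000e+00,  0.00000000e+00,  0.00000000e+00,
         1.00000000e+00]])}
jar_mouth [{'bbox': [199.9, 232.0, 62.5, 39.6], 'conf': 0.97}]
lid_white_grip [{'bbox': [327.6, 282.6, 28.6, 23.2], 'conf': 0.
[... 163 characters left out ...]
472311, 'fy': 557.4327987472311, 'cx': 314.7847138439859, 'cy': 243.66339873839595, 'view': array([[ 9.98400379e-01,  5.65052298e-02,  1.96024877e-03,
        -5.27866968e+02],
       [-3.34414943e-02,  5.62217365e-01,  8.26313077e-01,
         4.13567780e+01],
       [ 4.55889244e-02, -8.25056843e-01,  5.63207649e-01,
        -1.26653190e+03],
       [ 0.00000000e+00,  0.00000000e+00,  0.00000000e+00,
         1.00000000e+00]])}
jar_mouth [{'bbox': [294.2, 192.6, 36.6, 44.6], 'conf': 0.64}]
lid_white_grip [{'bbox': [249.3, 262.7, 26.6, 30.7], 'conf': 0.72}]
lid_blue_grip [{'bbox': [259.2, 315.2, 43.3, 45.6], 'conf': 0.73}]
lid_orange_grip [{'bbox': [327.7, 279.0, 54.0, 42.9], 'conf': 0.57}]
```

View pics/top0.png

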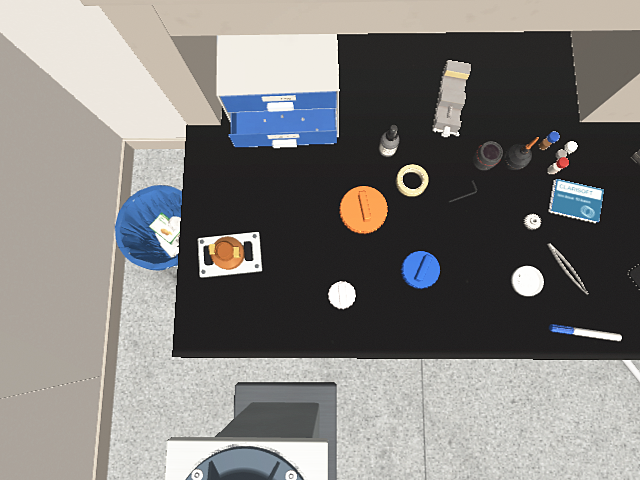

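View pics/side0.png

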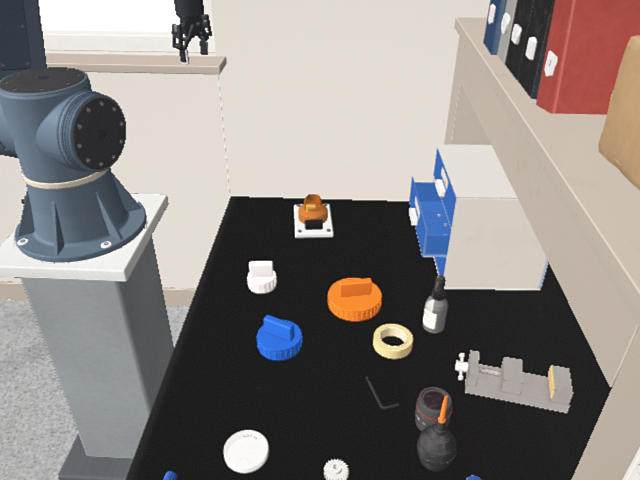

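```bash
cat > m.py <<'E'
from h import *
def load(f):
    z=np.load(f'pics/{f}.npz'); return dict(zip(['fx','fy','cx','cy'],z['k']),view=z['view']),z['p'],z['d']
def cloud(f,box):
    c,p,d=load(f); l,t,w,h=box; vv,uu=np.mgrid[t:t+h,l:l+w]
    dd=d[t:t+h,l:l+w]; P=world(c,dd,uu,vv); return P[dd>0],p[t:t+h,l:l+w][dd>0].astype(int),uu[dd>0],vv[dd>0]
def rect(X): 
    r=cv2.minAreaRect(X[:,:2].astype(np.float32)); return np.round(r[0],1),np.round(r[1],1),round(r[2],1)
E
python3 - <<'E'
from m import *
P,C,u,v=cloud('top0',(396,240,52,60))
b=(C[:,2]>C[:,0]+60)
print(len(P),np.percentile(P[b][:,2],[0,5,25,50,75,95,100]))
Q=P[b]
disc=Q[(abs(Q[:,2]-24)<5)]; bar=Q[Q[:,2]>45]
print('disc',len(disc),cv2.minEnclosingCircle(disc[:,:2].astype(np.float32)),disc.mean(0)); print('bar',len(bar),rect(bar),bar.mean(0))
w,V=np.linalg.eigh(np.cov(bar[:,:2].T)); print('bar dir deg',np.degrees(np.arctan2(V[1,1],V[0,1])))
P,C,u,v=cloud('top0',(192,225,78,60))
hsv=cv2.cvtColor(C.astype(np.uint8)[None],cv2.COLOR_RGB2HSV)[0].astype(int)
for zl in [(3,20),(20,45),(45,60),(60,75)]:
    s=(P[:,2]>zl[0])&(P[:,2]<zl[1]); print(zl,s.sum(),rect(P[s]) if s.sum()>3 else '',C[s].mean(0))
br=(hsv[:,0]>16)&(hsv[:,1]>100)&(P[:,2]>45); print('brass',br.sum(),P[br].mean(0))
c,p,d=load('top0')
cv2.imwrite('pics/jarz.png',cv2.resize(cv2.cvtColor(p[215:295,185:285],cv2.COLOR_RGB2BGR),(800,640),interpolation=cv2.INTER_NEAREST))
# plate
wh=(C.min(1)>150)&(P[:,2]>-5)&(P[:,2]<25); print('plate',wh.sum(),rect(P[wh]),P[wh][:,2].mean())
E
```

```text
3108 [-1.29327261 16.55560422 23.28854465 24.65450291 26.60362472 54.75587074
 58.64130577]
disc 841 ((487.61712646484375, -351.6705627441406), 38.33289337158203) [ 486.36712958 -350.19017705   24.28175649]
bar 202 (array([ 487.2, -351.4]), array([13.9, 53.8]), 65.6) [ 487.05741771 -350.91137866   53.71395818]
bar dir deg 155.44311261022318
(3, 20) 1382 (array([520.6,  45.5]), array([126.4, 163.7]), 0.1) [219.17438495 218.53400868 215.92474674]
(20, 45) 863 (array([520.5,  44.7]), array([ 67.2, 100.1]), 8.2) [145.41019699  97.71147161  63.13673233]
(45, 60) 170 (array([520.2,  45.7]), array([39.1, 57.9]), 13.5) [211.95294118 161.95882353  90.81176471]
(60, 75) 154 (array([519.7,  44.1]), array([37.2, 51.6]), 15.7) [185.55194805 119.33766234  63.59090909]
brass 114 [519.8483653   43.17920401  58.23433997]
plate 1182 (array([520. ,  47.7]), array([ 83.7, 135. ]), 6.1) 11.873021782961303
```

View pics/jarz.png

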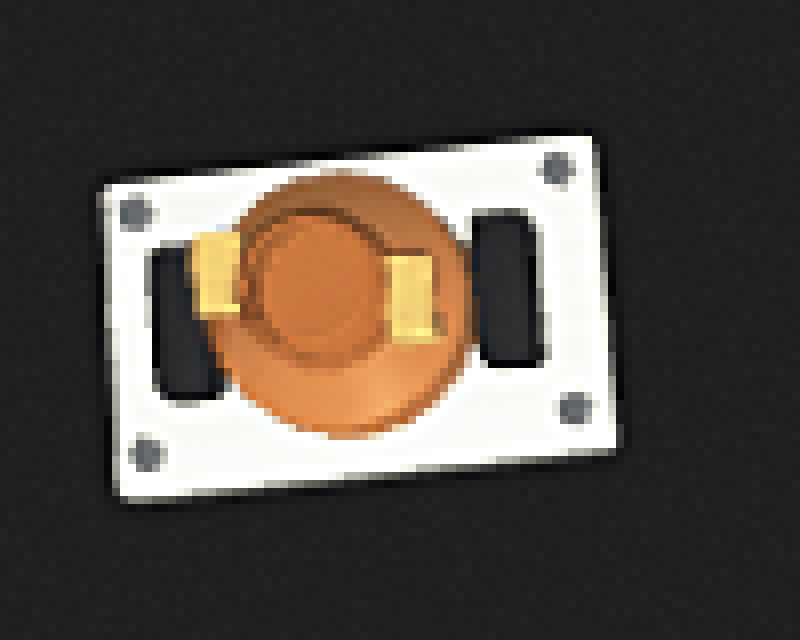

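Run:
```python
from m import *
for f,box in [('top0',(192,225,78,60)),('side0',(285,185,60,60))]:
    P,C,u,v=cloud(f,box)
    br=(C[:,0]>210)&(C[:,1]>160)&(C[:,2]<C[:,1]-50)
    print(f,br.sum())
    m=np.median(u[br]) if 0 else (u[br].min()+u[br].max())/2
    for s in [br&(u<m),br&(u>=m)]: print(s.sum(),np.median(P[s],0).round(1),P[s].mean(0).round(1),u[s].min(),u[s].max(),v[s].min(),v[s].max())
c,p,d=load('side0')
cv2.imwrite('pics/jars.png',cv2.resize(cv2.cvtColor(p[180:250,275:355],cv2.COLOR_RGB2BGR),(800,600)[:1]+(600,),interpolation=cv2.INTER_NEAREST))
```

```text
top0 130
49 [524.8  69.3  58.9] [523.8  69.9  58.5] 209 214 244 262
81 [512.6  22.9  57.2] [510.9  24.2  51.9] 230 239 247 267
side0 25
17 [510.2  20.9  57.4] [512.   19.8  56.2] 306 311 205 211
8 [524.6  24.1  58.5] [525.3  34.1  58.5] 312 318 194 206
```

View pics/jars.png

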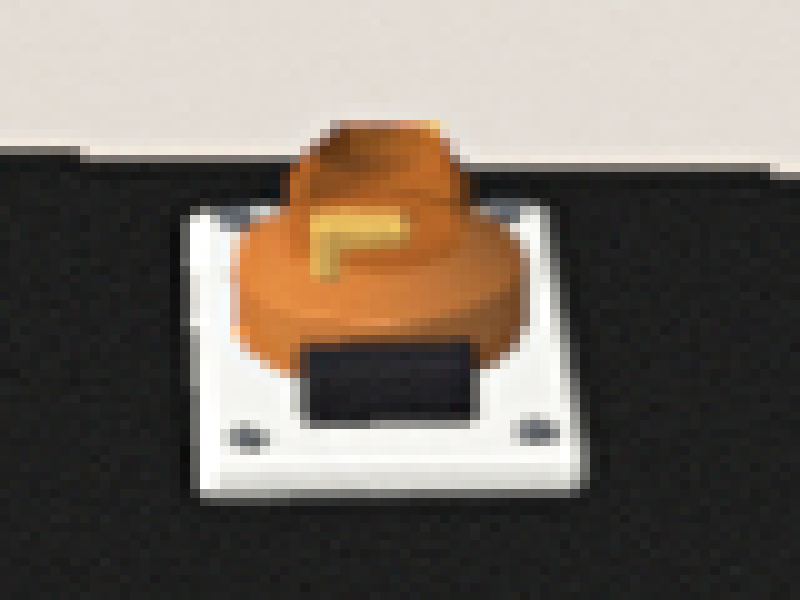

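Run:
```python
from m import *
from scipy.spatial.transform import Rotation as R
c=get_calibration('wrist'); print(c); o=status.get_obs()
Vi=np.linalg.inv(c['view']); print('cam',Vi[:3,3],'look',-Vi[:3,2],'up',Vi[:3,1])
T=R.from_rotvec(o['tool_rot']).as_matrix(); print(T.round(3)); print('cam in tool',T.T@(Vi[:3,3]-o['eef_pos']),T.T@-Vi[:3,2])
```

```text
{'fx': 406.2465792124005, 'fy': 406.2465792124005, 'cx': 314.3651909840538, 'cy': 238.7997773635655, 'view': array([[ 3.52458612e-01,  9.35827357e-01, -2.92315715e-04,
        -4.99417282e+02],
       [-8.92881618e-01,  3.36190480e-01, -2.99563645e-01,
         3.98702593e+01],
       [-2.80241580e-01,  1.05844790e-01,  9.54076274e-01,
        -3.78560870e+02],
       [ 0.00000000e+00,  0.00000000e+00,  0.00000000e+00,
         1.00000000e+00]])}
cam [105.53484726 494.03304862 372.97363671] look [ 0.28024158 -0.10584479 -0.95407627] up [-0.89288162  0.33619048 -0.29956364]
[[-0.936  0.353 -0.   ]
 [ 0.353  0.936 -0.   ]
 [-0.    -0.    -1.   ]]
cam in tool [  75.67617887   -0.51172568 -141.67689713] [-2.99559858e-01 -7.54458507e-05  9.54077505e-01]
```

Emit:
arm_command(
  moves=[
    {"translation":[0.05,-0.065,0.003]},
    {"translation":[0.05,-0.065,0.003]},
    {"translation":[0.05,-0.065,0.003]},
    {"translation":[0.05,-0.065,0.003]},
    {"translation":[0.05,-0.065,0.003]},
    {"translation":[0.05,-0.065,0.003]},
    {"translation":[0.05,-0.065,0.003]},
    {"translation":[0.05,-0.065,0.003]},
    {"translation":[0.05,-0.065,0.003]},
    {"translation":[0.05,-0.065,0.003]},
  ],
)

```text
validation failed for argument at $.mo...
```

Emit:
arm_command(
  moves=[
    {"translation":[0.05,-0.065,0.003],"angular":[0,0,0]},
    {"translation":[0.05,-0.065,0.003],"angular":[0,0,0]},
    {"translation":[0.05,-0.065,0.003],"angular":[0,0,0]},
    {"translation":[0.05,-0.065,0.003],"angular":[0,0,0]},
    {"translation":[0.05,-0.065,0.003],"angular":[0,0,0]},
    {"translation":[0.05,-0.065,0.003],"angular":[0,0,0]},
    {"translation":[0.05,-0.065,0.003],"angular":[0,0,0]},
    {"translation":[0.05,-0.065,0.003],"angular":[0,0,0]},
    {"translation":[0.05,-0.065,0.003],"angular":[0,0,0]},
    {"translation":[0.05,-0.065,0.003],"angular":[0,0,0]},
  ],
)

```text
t: 1.33
eef_pos: [425.0, 137.8, 246.5]
tool_rot: [0.543, 3.093, 0.004]
wrist_force: [1.3, 0.7, 0.0]
finger_gap: 85.5
```

Emit:
arm_command(
  moves=[
    {"translation":[0.053,-0.062,0.003],"angular":[0,0,0]},
    {"translation":[0.053,-0.062,0.003],"angular":[0,0,0]},
    {"translation":[0.05,-0.06,0.003],"angular":[0,0,0]},
    {"translation":[0,0,0],"angular":[0,0,0]},
  ],
)

```text
t: 1.67
eef_pos: [507.1, 36.6, 251.4]
tool_rot: [0.551, 3.089, 0.003]
wrist_force: [1.1, 0.2, 0.0]
finger_gap: 85.4
```

Run:
```python
from h import *
c,p,d=snap('wrist','w1'); o=status.get_obs(); print(o['joint_positions'],o['eef_pos'],o['tool_rot'])
print(nets.search_frame('wrist','jar_mouth')[:2])
```

```text
[0.07473698 0.22222613 0.02764662 1.37284009 0.00172076 0.4275478 ] [505.61928259  38.40356625 251.31079426] [0.55082021 3.09003721 0.00393275]
[{'bbox': [251.2, 134.7, 157.8, 131.7], 'conf': 0.96}]
```

View pics/w1.png

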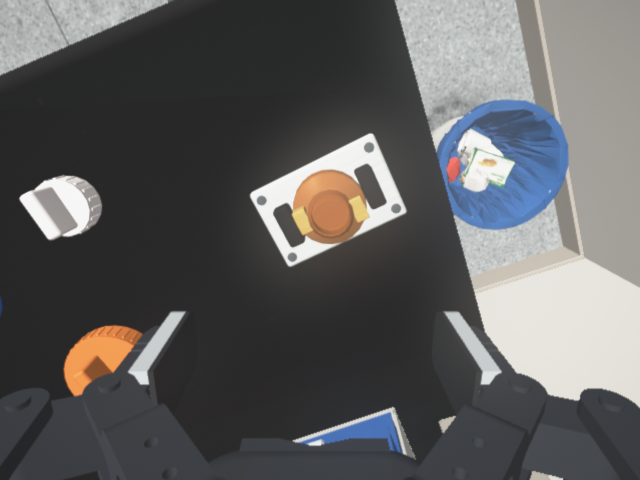

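Run:
```python
from m import *
c,p,d=load('w1')
cv2.imwrite('pics/w1z.png',cv2.resize(cv2.cvtColor(p[130:270,245:410],cv2.COLOR_RGB2BGR),(700,594),interpolation=cv2.INTER_NEAREST))
P,C,u,v=cloud('w1',(245,125,170,150))
hsv=cv2.cvtColor(C.astype(np.uint8)[None],cv2.COLOR_RGB2HSV)[0].astype(int)
br=(hsv[:,0]>18)&(hsv[:,0]<32)&(hsv[:,1]>80)&(P[:,2]>40)
for s in [br&(u<330),br&(u>=330)]:
    print(s.sum(),np.percentile(P[s][:,2],[0,10,50,90,100]).round(1)); t=s&(abs(P[:,2]-58.5)<2.5); print(t.sum(),rect(P[t]),P[t].mean(0))
rim=(P[:,2]>63.5)&(P[:,2]<70); print('rim',rim.sum(),cv2.minEnclosingCircle(P[rim][:,:2].astype(np.float32)),P[rim].mean(0))
E=cv2.fitEllipse(P[rim][:,:2].astype(np.float32)); print(E)
wh=(C.min(1)>140)&(P[:,2]>0)&(P[:,2]<25); print('plate',wh.sum(),rect(P[wh]),np.median(P[wh][:,2]))
```

```text
316 [45.7 55.5 57.5 58.5 59.7]
278 (array([517.5,  21.7]), array([21. , 11.2]), 4.1) [517.20073859  21.47211416  57.60930733]
292 [55.8 56.5 57.5 58.5 59.7]
286 (array([523.5,  70.5]), array([21.2, 10.6]), 3.1) [523.55365158  70.56840676  57.55743964]
rim 413 ((520.847412109375, 46.414588928222656), 17.58017349243164) [519.96512746  46.29499897  64.93614496]
((520.7070922851562, 46.16830062866211), (31.01835823059082, 31.423311233520508), 6.822421550750732)
plate 5458 (array([521.,  45.]), array([ 84.3, 131.7]), 6.2) 10.953966405990144
```

View pics/w1z.png

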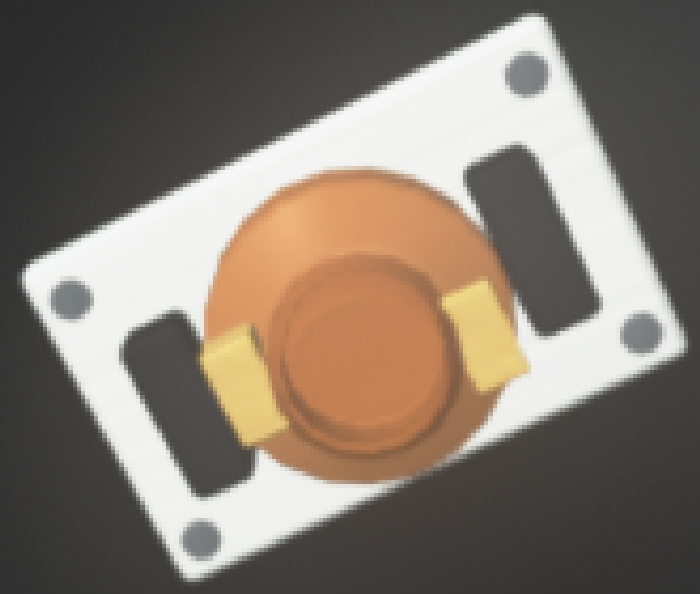

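Emit:
arm_command(
  moves=[
    {"translation":[-0.004,-0.079,0],"angular":[0,0,-0.02]},
    {"translation":[-0.004,-0.079,0],"angular":[0,0,-0.02]},
    {"translation":[-0.004,-0.079,0],"angular":[0,0,-0.02]},
    {"translation":[-0.004,-0.079,0],"angular":[0,0,-0.02]},
    {"translation":[-0.004,-0.079,0],"angular":[0,0,-0.02]},
    {"translation":[-0.004,-0.079,0],"angular":[0,0,0]},
    {"translation":[-0.004,-0.079,0],"angular":[0,0,0]},
    {"translation":[-0.004,-0.079,0],"angular":[0,0,0]},
    {"translation":[-0.004,-0.079,0],"angular":[0,0,0]},
    {"translation":[-0.002,-0.05,0],"angular":[0,0,0]},
  ],
)

```text
t: 2.6
eef_pos: [481.0, -338.2, 253.2]
tool_rot: [0.639, 3.072, 0.01]
wrist_force: [0.2, 0.1, -0.2]
finger_gap: 85.5
```

```bash
cat >> m.py <<'E'
from scipy.spatial.transform import Rotation as R
def tool(o):
    T=R.from_rotvec(o['tool_rot']).as_matrix(); return o['eef_pos'].round(1), np.degrees(np.arctan2(T[1,1],T[0,1])).round(2), T[:,2].round(3)
E
python3 - <<'E'
from m import *
o=status.get_obs(); print(o['t'],tool(o),o['joint_positions'].round(3))
c,p,d=snap('wrist','w2'); print(nets.search_frame('wrist','lid_blue_grip')[:2])
o=status.get_obs(); print(tool(o),o['joint_velocities'].round(3))
b=(p[...,2].astype(int)>p[...,0].astype(int)+60)&(d>0)
vv,uu=np.mgrid[:480,:640]; P=world(c,d,uu,vv); k=b&(np.hypot(P[...,0]-487,P[...,1]+351)<60)
Q=P[k]; bar=Q[Q[:,2]>50]; disc=Q[abs(Q[:,2]-24)<4]
print(rect(bar),bar.mean(0),cv2.minEnclosingCircle(disc[:,:2].astype(np.float32)))
w,V=np.linalg.eigh(np.cov(bar[:,:2].T)); print('bar dir',np.degrees(np.arctan2(V[1,1],V[0,1])))
E
```

```text
2.6 (array([ 481. , -338.2,  253.2]), np.float64(66.51), array([ 0.005,  0.005, -1.   ])) [-0.617  0.4    0.277  1.446  0.007 -0.207]
[{'bbox': [264.1, 164.6, 80.9, 81.3], 'conf': 0.77}]
(array([ 481. , -338.4,  252.6]), np.float64(66.39), array([ 0.004,  0.006, -1.   ])) [ 0.062 -0.037 -0.049 -0.005  0.017  0.052]
(array([ 487.5, -351. ]), array([13.7, 52.9]), 65.7) [ 486.85466342 -350.83475004   52.71602524] ((487.555419921875, -350.73870849609375), 37.891510009765625)
bar dir 155.72405027083556
```

View pics/w2.png

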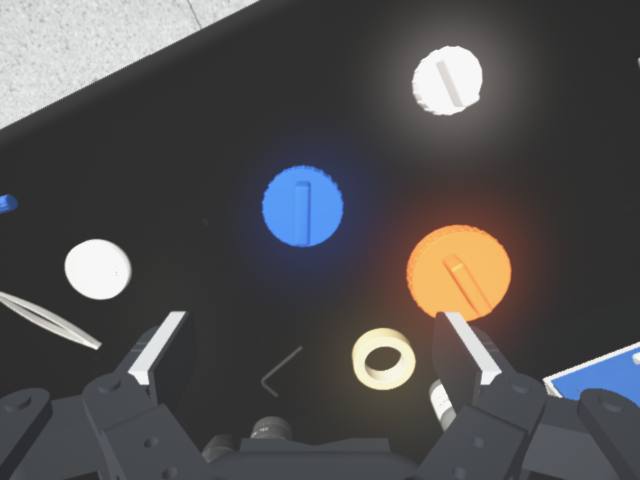

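Emit:
arm_command(
  moves=[
    {"translation":[0.006,-0.012,-0.07],"angular":[0,0,-0.02]},
    {"translation":[0.007,-0.013,-0.07],"angular":[0,0,0]},
    {"translation":[0,0,-0.07],"angular":[0,0,0]},
    {"translation":[0,0,-0.07],"angular":[0,0,0]},
    {"translation":[0,0,-0.07],"angular":[0,0,0]},
    {"translation":[0,0,0],"angular":[0,0,0]},
  ],
)

```text
t: 3.2
eef_pos: [490.4, -342.0, 74.9]
tool_rot: [0.655, 3.062, 0.009]
wrist_force: [-1.6, 1.6, -0.5]
finger_gap: 85.4
```

Run:
```python
from m import *
o=status.get_obs(); print(o['t'],tool(o))
```

```text
3.2 (array([ 490.4, -342. ,   74.9]), np.float64(65.84), array([ 0.011,  0.003, -1.   ]))
```

Emit:
arm_command(
  moves=[
    {"translation":[-0.006,-0.018,0],"angular":[-0.004,0.014,0]},
    {"translation":[0,0,0],"angular":[0,0,0]},
    {"translation":[0,0,0],"angular":[0,0,0]},
  ],
)

```text
t: 3.45
eef_pos: [488.6, -348.6, 78.7]
tool_rot: [-0.651, -3.073, 0.0]
wrist_force: [-0.6, -0.3, 0.2]
finger_gap: 85.2
```

Run:
```python
from m import *
o=status.get_obs(); print(o['t'],tool(o))
```

```text
3.45 (array([ 488.6, -348.6,   78.7]), np.float64(66.07), array([-0.001, -0.   , -1.   ]))
```

Emit:
arm_command(
  moves=[
    {"translation":[-0.003,-0.006,-0.04],"angular":[0,0,-0.01]},
    {"translation":[0,0,-0.04],"angular":[0,0,0]},
    {"translation":[0,0,-0.02],"angular":[0,0,0]},
    {"translation":[0,0,0],"angular":[0,0,0]},
    {"translation":[0,0,0],"angular":[0,0,0]},
  ],
)

```text
t: 3.87
eef_pos: [493.3, -355.1, 38.3]
tool_rot: [0.66, 3.058, -0.01]
wrist_force: [0.6, -0.0, 0.1]
finger_gap: 85.2
```

Run:
```python
from m import *
o=status.get_obs(); print(o['t'],tool(o))
```

```text
3.8667 (array([ 493.3, -355.1,   38.3]), np.float64(65.64), array([ 0.012, -0.009, -1.   ]))
```

Emit:
arm_command(
  moves=[
    {"translation":[-0.012,0.008,-0.006],"angular":[0.011,0.015,0]},
    {"translation":[0,0,-0.006],"angular":[0,0,0]},
    {"translation":[0,0,0],"angular":[0,0,0]},
    {"translation":[0,0,0],"angular":[0,0,0]},
  ],
)

```text
t: 4.2
eef_pos: [488.4, -351.8, 35.9]
tool_rot: [0.662, 3.068, -0.002]
wrist_force: [0.2, -0.1, 0.1]
finger_gap: 85.4
```

Run:
```python
from m import *
o=status.get_obs(); print(o['t'],tool(o),o['joint_velocities'].round(3))
```

```text
4.2 (array([ 488.4, -351.8,   35.9]), np.float64(65.65), array([ 0.003, -0.002, -1.   ])) [-0.001 -0.004  0.003  0.001 -0.001  0.001]
```

Emit:
arm_command(
  moves=[
    {"translation":[-0.002,0.002,-0.014],"angular":[0,0,0]},
    {"translation":[0,0,0],"angular":[0,0,0]},
    {"translation":[0,0,0],"angular":[0,0,0]},
  ],
)

```text
t: 4.45
eef_pos: [487.7, -351.0, 28.9]
tool_rot: [0.662, 3.067, -0.003]
wrist_force: [0.3, -0.3, -0.8]
finger_gap: 85.6
```

Emit:
arm_command(
  jaw=1,
  moves=[
    {"translation":[0,0,0],"angular":[0,0,0]},
    {"translation":[0,0,0],"angular":[0,0,0]},
    {"translation":[0,0,0],"angular":[0,0,0]},
    {"translation":[0,0,0],"angular":[0,0,0]},
    {"translation":[0,0,0],"angular":[0,0,0]},
    {"translation":[0,0,0],"angular":[0,0,0]},
    {"translation":[0,0,0],"angular":[0,0,0]},
    {"translation":[0,0,0],"angular":[0,0,0]},
    {"translation":[0,0,0],"angular":[0,0,0]},
    {"translation":[0,0,0],"angular":[0,0,0]},
  ],
)

```text
t: 5.28
eef_pos: [487.7, -350.9, 28.9]
tool_rot: [0.662, 3.067, -0.003]
wrist_force: [-0.3, -0.1, -0.8]
finger_gap: 12.9
```

Run:
```python
from m import *
o=status.get_obs(); print(o['t'],tool(o),o['joint_velocities'].round(3),o['finger_gap'])
c,p,d=snap('wrist','w3')
```

```text
5.2833 (array([ 487.7, -350.9,   28.9]), np.float64(65.65), array([ 0.004, -0.003, -1.   ])) [-0.002 -0.    -0.001 -0.001  0.001 -0.   ] 12.883007339825916
```

View pics/w3.png

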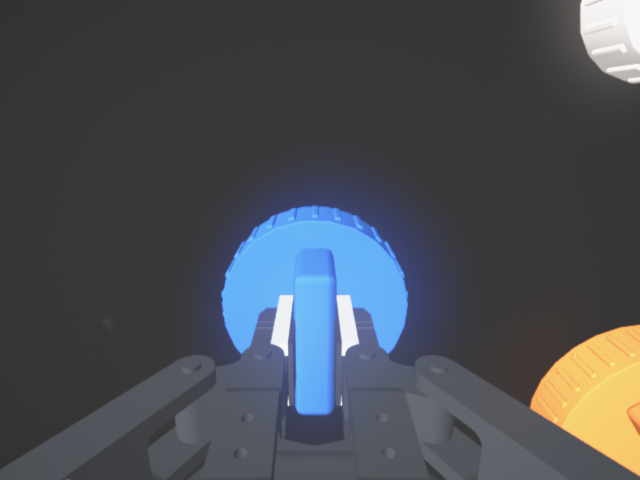

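Emit:
arm_command(
  moves=[
    {"translation":[0,0,0.03],"angular":[0,0,0]},
    {"translation":[0,0,0.05],"angular":[0,0,0]},
    {"translation":[0,0,0.06],"angular":[0,0,0]},
    {"translation":[0,0,0.06],"angular":[0,0,0]},
    {"translation":[0,0,0.05],"angular":[0,0,0]},
    {"translation":[0,0,0],"angular":[0,0,0]},
    {"translation":[0,0,0],"angular":[0,0,0]},
  ],
)

```text
t: 5.92
eef_pos: [485.2, -349.1, 157.5]
tool_rot: [-0.662, -3.071, 0.0]
wrist_force: [-0.5, 0.5, -2.0]
finger_gap: 13.0
```

Emit:
arm_command(
  moves=[
    {"translation":[0.004,0.03,0],"angular":[0,0,0.03]},
    {"translation":[0.006,0.06,0],"angular":[0,0,0.03]},
    {"translation":[0.008,0.075,0],"angular":[0,0,0.03]},
    {"translation":[0.008,0.075,0],"angular":[0,0,0.03]},
    {"translation":[0.008,0.075,0],"angular":[0,0,0.03]},
    {"translation":[0.008,0.075,0],"angular":[0,0,0.03]},
    {"translation":[0.008,0.075,0],"angular":[0,0,0.03]},
    {"translation":[0.008,0.075,0],"angular":[0,0,0.03]},
    {"translation":[0.006,0.075,0],"angular":[0,0,0.02]},
    {"translation":[0.006,0.06,0],"angular":[0,0,0.02]},
  ],
)

```text
t: 6.75
eef_pos: [512.6, 2.1, 147.5]
tool_rot: [-0.309, -3.116, -0.001]
wrist_force: [0.4, -0.0, -1.4]
finger_gap: 12.6
```

Emit:
arm_command(
  moves=[
    {"translation":[0,0,0],"angular":[0,0,0]},
    {"translation":[0,0,0],"angular":[0,0,0]},
    {"translation":[0,0,0],"angular":[0,0,0]},
  ],
)

```text
t: 7.0
eef_pos: [510.4, 9.5, 144.6]
tool_rot: [-0.291, -3.113, -0.002]
wrist_force: [0.1, 0.3, -1.1]
finger_gap: 12.8
```

Run:
```python
from m import *
o=status.get_obs(); print(o['t'],tool(o),o['joint_velocities'].round(3),o['finger_gap'],o['joint_positions'].round(3))
c,p,d=snap('wrist','w4')
```

```text
7.0 (array([510.4,   9.5, 144.6]), np.float64(79.31), array([-0.015,  0.003, -1.   ])) [ 0.012  0.004 -0.02  -0.01  -0.007 -0.004] 12.801895041360902 [ 0.017  0.28  -0.169  1.137  0.003  0.203]
```

View pics/w4.png

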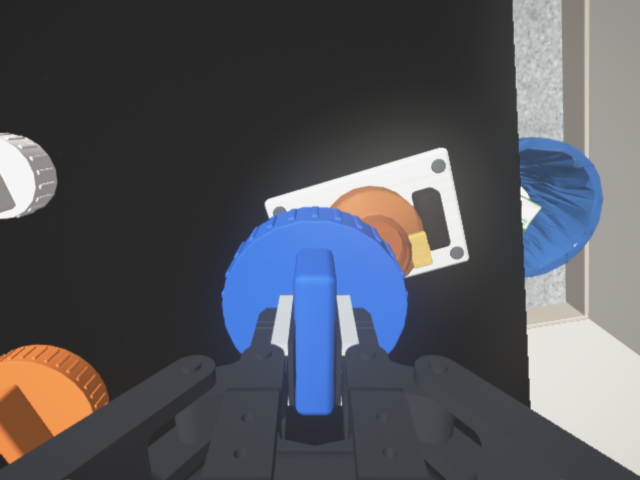

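Emit:
arm_command(
  moves=[
    {"translation":[0.01,0.035,-0.01],"angular":[-0.004,-0.019,-0.03]},
    {"translation":[0.008,0.03,-0.01],"angular":[0,0,-0.02]},
    {"translation":[0,0,0],"angular":[0,0,0]},
    {"translation":[0,0,0],"angular":[0,0,0]},
  ],
)

```text
t: 7.38
eef_pos: [518.9, 38.4, 133.1]
tool_rot: [-0.367, -3.119, 0.002]
wrist_force: [-0.7, 0.6, -1.0]
finger_gap: 13.0
```

Run:
```python
from m import *
o=status.get_obs(); print(o['t'],tool(o),o['joint_velocities'].round(3))
```

```text
7.3833 (array([518.9,  38.4, 133.1]), np.float64(76.59), array([-0.001, -0.001, -1.   ])) [-0.002  0.01  -0.007 -0.008  0.003  0.014]
```

Emit:
arm_command(
  moves=[
    {"translation":[0.003,0.015,-0.02],"angular":[0,0,0]},
    {"translation":[0,0,-0.01],"angular":[0,0,0]},
    {"translation":[0,0,0],"angular":[0,0,0]},
    {"translation":[0,0,0],"angular":[0,0,0]},
  ],
)

```text
t: 7.72
eef_pos: [520.2, 43.6, 116.2]
tool_rot: [-0.371, -3.118, 0.003]
wrist_force: [-0.0, 0.0, -0.7]
finger_gap: 13.1
```

Run:
```python
from m import *
o=status.get_obs(); print(o['t'],tool(o),o['joint_velocities'].round(3))
```

```text
7.7167 (array([520.2,  43.6, 116.2]), np.float64(76.42), array([-0.002, -0.002, -1.   ])) [-0.01   0.006 -0.014 -0.009 -0.001 -0.004]
```

Emit:
arm_command(
  moves=[
    {"translation":[0.001,0.005,-0.012],"angular":[0,0,0]},
    {"translation":[0,0.001,-0.012],"angular":[0,0,0]},
    {"translation":[0,0,0],"angular":[0,0,0]},
    {"translation":[0,0,0],"angular":[0,0,0]},
  ],
)

```text
t: 8.05
eef_pos: [520.6, 46.0, 102.9]
tool_rot: [-0.372, -3.118, 0.003]
wrist_force: [0.4, 0.0, 0.4]
finger_gap: 12.7
```

Run:
```python
from m import *
o=status.get_obs(); print(o['t'],tool(o),o['joint_velocities'].round(3))
for n in ['side','top']:
  c,p,d=snap(n,n+'5')
  x,y=((275,130) if n=='side' else (185,205)); cv2.imwrite(f'pics/{n}5z.png',cv2.resize(cv2.cvtColor(p[y:y+90,x:x+120],cv2.COLOR_RGB2BGR),(800,600)))
```

```text
8.05 (array([520.6,  46. , 102.9]), np.float64(76.37), array([-0.002, -0.002, -1.   ])) [ 0.     0.007 -0.014 -0.012 -0.001 -0.002]
```

View pics/side5z.png

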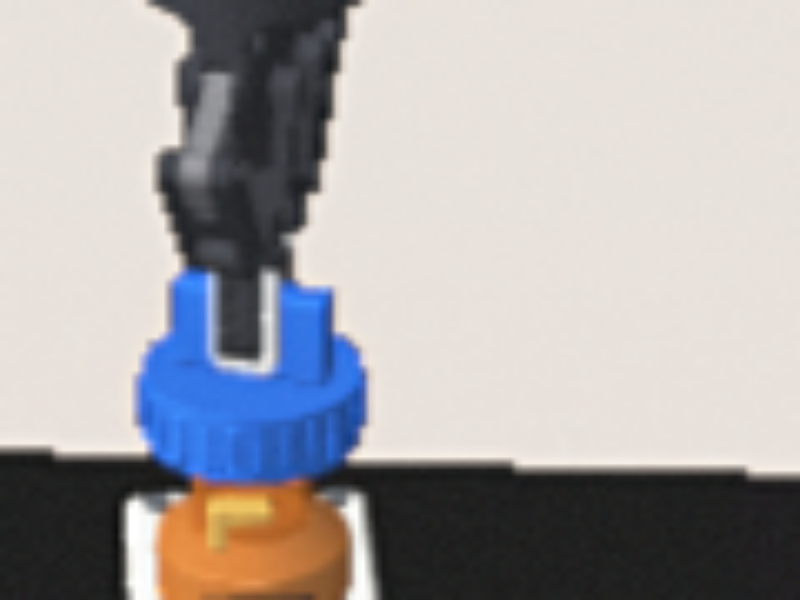

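Lid is centred over the neck (lid about pixels 140–365, neck 195–315 in the crop), lower edge just above the rim. Lowering to home height, watching the force.

Emit:
arm_command(
  moves=[
    {"translation":[0,0,-0.01],"angular":[0,0,0]},
    {"translation":[0,0,-0.01],"angular":[0,0,0]},
    {"translation":[0,0,-0.008],"angular":[0,0,0]},
    {"translation":[0,0,0],"angular":[0,0,0]},
    {"translation":[0,0,0],"angular":[0,0,0]},
  ],
)

```text
t: 8.57
eef_pos: [520.9, 46.0, 87.9]
tool_rot: [-0.372, -3.118, 0.003]
wrist_force: [-0.5, 0.8, -0.5]
finger_gap: 12.6
```

Run:
```python
from m import *
o=status.get_obs(); print(o['t'],tool(o),o['joint_velocities'].round(3),o['torque'])
```

```text
8.5667 (array([520.9,  46. ,  87.9]), np.float64(76.38), array([-0.001, -0.002, -1.   ])) [ 0.     0.007 -0.011 -0.008 -0.     0.001] [-0.02076953 -0.00860133  0.06534728]
```

Emit:
arm_command(
  moves=[
    {"translation":[0,0,-0.01],"angular":[0,0,0]},
    {"translation":[0,0,-0.008],"angular":[0,0,0]},
    {"translation":[0,0,0],"angular":[0,0,0]},
    {"translation":[0,0,0],"angular":[0,0,0]},
  ],
)

```text
t: 8.9
eef_pos: [520.9, 46.1, 77.9]
tool_rot: [-0.372, -3.118, 0.003]
wrist_force: [0.4, -0.2, -0.1]
finger_gap: 12.9
```

Run:
```python
from m import *
o=status.get_obs(); print(o['t'],tool(o),o['torque'])
```

```text
8.9 (array([520.9,  46.1,  77.9]), np.float64(76.39), array([-0.001, -0.002, -1.   ])) [ 0.02540791 -0.03875804  0.0146145 ]
```

Past the lugs without contact. Down to the rim.

Emit:
arm_command(
  moves=[
    {"translation":[0,0,-0.004],"angular":[0,0,0]},
    {"translation":[0,0,-0.004],"angular":[0,0,0]},
    {"translation":[0,0,0],"angular":[0,0,0]},
    {"translation":[0,0,0],"angular":[0,0,0]},
  ],
)

```text
t: 9.23
eef_pos: [521.4, 46.1, 75.0]
tool_rot: [0.372, 3.119, -0.003]
wrist_force: [-0.6, -0.2, -1.3]
finger_gap: 12.8
```

Run:
```python
from m import *
o=status.get_obs(); print(o['t'],tool(o),o['torque'])
```

```text
9.2333 (array([521.4,  46.1,  75. ]), np.float64(76.39), array([ 0.   , -0.002, -1.   ])) [-0.00597607  0.01561688  0.0026457 ]
```

Emit:
arm_command(
  moves=[
    {"translation":[-0.001,0,-0.004],"angular":[0,0,0]},
    {"translation":[0,0,0],"angular":[0,0,0]},
    {"translation":[0,0,0],"angular":[0,0,0]},
  ],
)

```text
t: 9.48
eef_pos: [522.1, 46.1, 75.2]
tool_rot: [0.372, 3.115, -0.002]
wrist_force: [-1.1, 0.4, -1.0]
finger_gap: 12.8
```

Run:
```python
from m import *
o=status.get_obs(); print(o['t'],tool(o),o['torque'],o['wrist_force'])
```

```text
9.4833 (array([522.1,  46.1,  75.2]), np.float64(76.38), array([ 0.004, -0.002, -1.   ])) [-0.0187592   0.03464483 -0.01153838] [-1.05342265  0.35725313 -1.02289419]
```

Run:
```python
from m import *
o=status.get_obs(); print(o['joint_positions'].round(4),o['joint_torque'].round(2))
c,p,d=snap('side','side6')
x,y=275,130; cv2.imwrite('pics/side6z.png',cv2.resize(cv2.cvtColor(p[y:y+120,x:x+120],cv2.COLOR_RGB2BGR),(600,600)))
```

```text
[ 0.0893  0.3404 -0.2703  0.956  -0.0019  0.327 ] [-0.000e+00 -7.643e+01  4.465e+01  1.500e-01 -1.000e-02 -0.000e+00]
```

View pics/side6z.png

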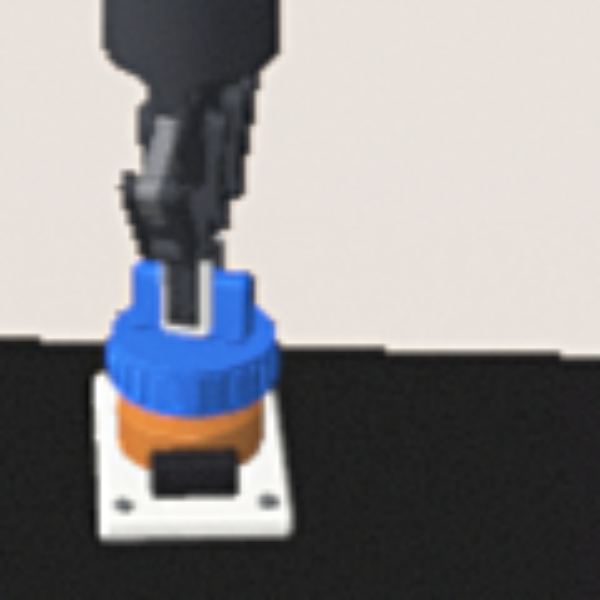

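Emit:
arm_command(
  moves=[
    {"translation":[-0.003,0,0.001],"angular":[0.002,0.005,0]},
    {"translation":[0,0,0],"angular":[0,0,-0.08]},
    {"translation":[0,0,0],"angular":[0,0,-0.08]},
    {"translation":[0,0,0],"angular":[0,0,0]},
  ],
)

```text
t: 9.87
eef_pos: [519.9, 46.4, 74.9]
tool_rot: [-0.574, -3.087, -0.001]
wrist_force: [0.2, 0.2, 0.0]
finger_gap: 12.8
```

```bash
cat > s.py <<'E'
from m import *
o=status.get_obs(); print(o['t'],tool(o),o['torque'].round(2),o['wrist_force'].round(1),o['finger_gap'],o['joint_positions'][5])
E
python3 s.py
```

```text
9.8667 (array([519.9,  46.4,  74.9]), np.float64(68.93), array([-0.002,  0.001, -1.   ])) [ 0.07 -0.18  0.  ] [0.2 0.2 0. ] 12.833253690260396 0.4560772992587997
```

Emit:
arm_command(
  moves=[
    {"translation":[0.001,0,0],"angular":[0,0,-0.1]},
    {"translation":[0,0,0],"angular":[0,0,-0.1]},
    {"translation":[0,0,0],"angular":[0,0,-0.1]},
    {"translation":[0,0,0],"angular":[0,0,-0.1]},
    {"translation":[0,0,0],"angular":[0,0,0]},
    {"translation":[0,0,0],"angular":[0,0,0]},
  ],
)

```text
t: 10.37
eef_pos: [520.8, 46.6, 74.8]
tool_rot: [-1.05, -2.959, -0.003]
wrist_force: [0.1, -0.5, 3.2]
finger_gap: 13.1
```

```bash
python3 s.py
```

```text
10.3667 (array([520.8,  46.6,  74.8]), np.float64(50.94), array([-0.001,  0.002, -1.   ])) [-0.02  0.15 -0.  ] [ 0.1 -0.5  3.2] 13.085344230314732 0.7697053720053997
```

Emit:
arm_command(
  moves=[
    {"translation":[0,-0.001,0],"angular":[0,0,-0.12]},
    {"translation":[0,0,0],"angular":[0,0,-0.12]},
    {"translation":[0,0,0],"angular":[0,0,-0.12]},
    {"translation":[0,0,0],"angular":[0,0,-0.12]},
    {"translation":[0,0,0],"angular":[0,0,-0.12]},
    {"translation":[0,0,0],"angular":[0,0,-0.12]},
    {"translation":[0,0,0],"angular":[0,0,0]},
    {"translation":[0,0,0],"angular":[0,0,0]},
  ],
)

```text
t: 11.03
eef_pos: [521.4, 46.0, 74.8]
tool_rot: [-1.825, -2.557, -0.004]
wrist_force: [0.5, -0.0, 2.1]
finger_gap: 13.0
```

```bash
python3 s.py
```

```text
11.0333 (array([521.4,  46. ,  74.8]), np.float64(18.96), array([ 0.001,  0.002, -1.   ])) [ 0.07  0.04 -0.04] [ 0.5 -0.   2.1] 12.96585858336132 1.3265853841247102
```

Emit:
arm_command(
  moves=[
    {"translation":[-0.001,0,0],"angular":[0,0,-0.1]},
    {"translation":[0,0,0],"angular":[0,0,-0.1]},
    {"translation":[0,0,0],"angular":[0,0,-0.1]},
    {"translation":[0,0,0],"angular":[0,0,0]},
    {"translation":[0,0,0],"angular":[0,0,0]},
  ],
)

```text
t: 11.45
eef_pos: [521.1, 46.0, 74.8]
tool_rot: [-2.092, -2.343, -0.004]
wrist_force: [-0.6, 0.7, 1.4]
finger_gap: 13.0
```

```bash
python3 s.py
```

```text
11.45 (array([521.1,  46. ,  74.8]), np.float64(6.48), array([ 0.001,  0.002, -1.   ])) [-0.01  0.01 -0.03] [-0.6  0.7  1.4] 12.952216199677512 1.5447612191506457
```

Bar is now about in line with the plate axis; feel for the stop (about 6° further).

Emit:
arm_command(
  moves=[
    {"translation":[0,0,0],"angular":[0,0,-0.06]},
    {"translation":[0,0,0],"angular":[0,0,-0.06]},
    {"translation":[0,0,0],"angular":[0,0,0]},
    {"translation":[0,0,0],"angular":[0,0,0]},
  ],
)

```text
t: 11.78
eef_pos: [521.1, 45.9, 74.8]
tool_rot: [2.181, 2.261, 0.004]
wrist_force: [0.4, 0.3, 2.7]
finger_gap: 12.5
```

```bash
python3 s.py
```

```text
11.7833 (array([521.1,  45.9,  74.8]), np.float64(2.08), array([ 0.002,  0.001, -1.   ])) [-0.01  0.04 -0.03] [0.4 0.3 2.7] 12.544080640312606 1.6215686301778263
```

Emit:
arm_command(
  moves=[
    {"translation":[0,0,0],"angular":[0,0,-0.05]},
    {"translation":[0,0,0],"angular":[0,0,-0.05]},
    {"translation":[0,0,0],"angular":[0,0,0]},
    {"translation":[0,0,0],"angular":[0,0,0]},
  ],
)

```text
t: 12.12
eef_pos: [520.4, 46.1, 74.8]
tool_rot: [-2.251, -2.191, -0.002]
wrist_force: [-0.7, -0.6, 1.1]
finger_gap: 12.7
```

```bash
python3 s.py
```

```text
12.1167 (array([520.4,  46.1,  74.8]), np.float64(-1.54), array([ 0.001,  0.002, -1.   ])) [-0.08  0.04  0.67] [-0.7 -0.6  1.1] 12.73918429475645 1.6850099964094256
```

Emit:
arm_command(
  jaw=0,
  moves=[
    {"translation":[0,0,0],"angular":[0,0,0]},
    {"translation":[0,0,0],"angular":[0,0,0]},
    {"translation":[0,0,0],"angular":[0,0,0]},
    {"translation":[0,0,0],"angular":[0,0,0]},
    {"translation":[0,0,0],"angular":[0,0,0]},
    {"translation":[0,0,0],"angular":[0,0,0]},
    {"translation":[0,0,0],"angular":[0,0,0]},
    {"translation":[0,0,0],"angular":[0,0,0]},
  ],
)

```text
t: 12.78
eef_pos: [520.3, 45.9, 74.4]
tool_rot: [-2.242, -2.199, -0.002]
wrist_force: [0.1, -0.7, 0.2]
finger_gap: 85.4
```

Emit:
arm_command(
  moves=[
    {"translation":[0,0,0.03],"angular":[0,0,0]},
    {"translation":[0,0,0.05],"angular":[0,0,0]},
    {"translation":[0,0,0.06],"angular":[0,0,0]},
    {"translation":[0,0,0.06],"angular":[0,0,0]},
    {"translation":[0,0,0.06],"angular":[0,0,0]},
    {"translation":[0,0,0.06],"angular":[0,0,0]},
    {"translation":[0,0,0],"angular":[0,0,0]},
    {"translation":[0,0,0],"angular":[0,0,0]},
    {"translation":[0,0,0],"angular":[0,0,0]},
  ],
)

```text
t: 13.53
eef_pos: [517.3, 45.7, 240.9]
tool_rot: [-2.24, -2.198, 0.001]
wrist_force: [-0.3, 0.1, -0.1]
finger_gap: 85.8
```

```bash
python3 s.py
python3 - <<'E'
from m import *
for n in ['wrist','side','top']:
    c,p,d=snap(n,n+'9')
    b=(p[...,2].astype(int)>p[...,0].astype(int)+60)&(d>0)
    vv,uu=np.mgrid[:480,:640]; P=world(c,d,uu,vv); k=b&(np.hypot(P[...,0]-520.6,P[...,1]-46)<50)&(P[...,2]>30)
    Q=P[k]; bar=Q[Q[:,2]>95]; disc=Q[abs(Q[:,2]-66)<3.5]
    if len(bar)<10: print(n,len(bar)); continue
    print(n,len(bar),rect(bar),bar[:,2].max(),np.median(bar[:,2]),'disc',np.median(disc[:,2]) if len(disc) else None,cv2.minEnclosingCircle(Q[:,:2].astype(np.float32)))
    w,V=np.linalg.eigh(np.cov(bar[:,:2].T)); print('bar dir',np.degrees(np.arctan2(V[1,1],V[0,1])))
E
```

```text
13.5333 (array([517.3,  45.7, 240.9]), np.float64(-1.09), array([-0.002,  0.001, -1.   ])) [ 0.02  0.03 -0.02] [-0.3  0.1 -0.1] 85.75475890326568 1.6769098869136891
wrist 1352 (array([521.3,  45.8]), array([14. , 53.6]), 0.2) 101.045758296641 98.67582470396209 disc 68.74615561537684 ((521.3411254882812, 45.86308670043945), 38.5285530090332)
bar dir 90.43687738869849
side 78 (array([520.1,  42.3]), array([13.1, 54. ]), 3.2) 102.73113803230967 99.21430325801532 disc 68.11045904252057 ((521.7234497070312, 43.6787109375), 39.59004592895508)
bar dir 89.50955284482671
top 192 (array([519.8,  43.9]), array([12.3, 52.7]), 0.3) 104.20255656560653 99.65544322121457 disc 68.6556766719221 ((521.3306274414062, 50.39488220214844), 44.1800537109375)
bar dir 90.15011280585777
```

View pics/wrist9.png

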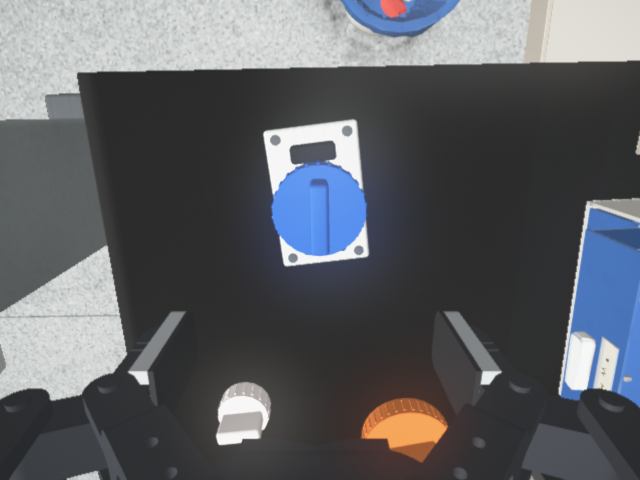

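```bash
python3 -c "
from rig import sign_off; print(sign_off())"
```

```text
the job is handed in; nothing more can be done
None
```

I fitted the blue lid, turned it clockwise to the stop, let go and handed the job in at about 14 s of the 43 s allowed. By the stated sizes only the blue lid fits: inside 69 mm and 50 mm between its inner lugs, against 59 mm over the jar's lugs.

- **Setting it on:** I lowered it with the bar about 70° anticlockwise of the lug line. It went down past the lugs without contact until it rested on the rim.
- **Turning:** I turned it about 78° until the wrist moment rose to 0.67 N m at the stop, then opened the gripper and lifted clear.
- **Seated height:** In the last pictures the bar top is at about 99–100 mm (100 expected). The disc is at about 68.5 mm, where I expected 70. That difference is within the calibration error.
- **Position and direction:** In the wrist view the lid is centred within 1 mm of the jar. The bar lies at 90° against the plate axis at 96°, which is the stated stop 6° past the line. The side and top views put the bar centre 2–4 mm off in y, probably because they see less of it.
- **Brass lugs:** They look offset sideways, and the line through their visible centres is at about 83°. I took the plate's long axis as the lug line, and the stop angle I felt agreed with that.
- **Forces:** The wrist force readings stayed below about 4 N, and the robot was touching nothing at the end.

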